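# Put the clay roller away in its sloping rack

## Robot

A 7-joint arm with a two-finger parallel gripper is mounted at the origin on the work surface. World frame = base frame: x ahead of the robot, y to its left, z up, the work surface at z = 0. Lengths are in mm, angles in rad, forces in N, time in s.
With the tool pointing down it reaches from about 400 to 900 mm from the base axis. Payload 5.6 kg.
Tool frame: the origin (TCP) lies midway between the tips of the shut fingers; the grasp point (between the pads) lies 19 mm behind it; z points along the fingers, y is the line along which they close (so a half turn about z gives the same grasp; the last joint's range is limited). The gripper opens to 92 mm and grips with 3 to 60 N. Pads are 20 mm wide; open, the fingers measure 128 mm over their backs; the gripper's body (75 mm by 189 mm) begins 69 mm behind the grasp point.
Start: joints at [-1.291, 0.468, -0.012, 1.603, 0.006, 1.071, -0.056], TCP at [206.236, 616.422, 214.592] pointing down, gripper open.
Joint ranges: [-2.53, 2.53], [-0.31, 2.02], [-1.57, 1.55], [0.28, 2.44], [-1.29, 4.43], [0.15, 1.84], [-2.92, 2.92]. Speed limits (rad/s): [2.57, 2.57, 3.14, 3.14, 3.14, 3.14, 3.14].

## Interface

Orientations are given as a rotation vector (axis times angle).
In Python, from cell import robot, grip, kin, viewer gives the robot as it stands. Calls block until the motion is done:
- robot.movep(position, orientation): joint-space move of the TCP to a pose.
- robot.servo_line(position, feed=150, rotation=None): straight line of the TCP; rotation=None keeps the orientation; feed is the mean speed in mm/s.
- robot.goto_joints(angles): joint-space move.
- grip(opening, newtons=None): opening from 0.0 (shut) to 1.0 (fully open); newtons is the grip in N (None keeps the last); returns when the fingers have stopped.
- robot.hold(seconds).
- kin.ik(position, orientation): joint angles nearest the present ones, or None.
- robot.observe(): the state.
- viewer.read_camera(name): name is "scene" or "top" or "wrist"; returns the picture (384x512x3 uint8, red, green, blue); there is no depth.
- viewer.camera_info(name): a dict with "camera_matrix" (3x3 intrinsics, pixels), "k1" (the pictures are not rectified: a ray, as slopes to the right and down, at radius r is drawn at 1 + k1 r^2 times it, then the intrinsics apply), "R" (3x3) and "t" (3): a world point X has camera coordinates R X + t. Camera axes: x right, y down, z forward; pixel columns grow to the right and rows downward; lengths in mm; the calibration is good to about 2 mm. A picture is of the moment at which its call begins: read the wrist's pose just before it. camera_info takes no time and is no camera call; for the wrist camera it gives the pose at the moment of the call.
A pose or a line that the arm cannot do raises robot.IKError and nothing moves.
- robot.job_done(): hands the job in; it is judged then, once.
Trained networks look in the newest picture that a camera, given by its name, has taken for a name from the list of things; names that differ only in an ending like _2 or _b are one class to them, and where a whole thing is asked for, a point or a joint stands for the part that bears it (a point fixed in the world has none). Each returns a list of dicts, best first, with "confidence" (0 to 1); they miss things now and then, are a little off and sometimes report something else, mostly with a low value. They report only what shows in the picture. A call takes as long as a camera call. They do not tell look-alikes from the thing itself.
- viewer.silhouettes(name, camera): "mask" (384x512 bool, what is visible of it).
- viewer.pinpoint(name, camera): "at" ([x, y, z] in mm, in the coordinates of the camera as it stood for that picture, good to about 4 mm: a listed point, or the origin of a listed thing).
The state is a dict: "t": time; "joints": joint angles; "joint_velocities": joint speeds; "joint_torque": joint torques, N m; "tcp_pos": TCP position; "tcp_rot": TCP orientation; "contact_force": force on the tool from outside, world axes, zero at the start; "wrist_torque": the same for the moment, N m; "grip_width": opening from 0.0 (shut) to 1.0 (fully open); "grip_force": force on a finger pad.
Only numpy, scipy, OpenCV 4.12 (cv2) and the standard library are available. Lean on these libraries where they do the work, as an engineer would, in place of code of your own. Each camera call takes 0.05 s, during which the arm holds its last target. There are 200 camera calls.

## Task

Put the wooden clay roller away in its sloping rack so that it cannot roll out: first slide the rack's gate fully across the mouth until it meets the end stop, then pick up the roller from the table, lay it flat in the rack parallel to the gate and let it settle at rest against the shut gate. Set it down gently rather than dropping it, let go, and leave the other things on the table where they are.

Things in the scene. Friction and masses are not known exactly. Their poses are not given: they have to be found in the camera images.
- roller_center (a point): Centre of the clay roller: a plain smooth cylinder of pale wood, 40 mm in diameter, 130 mm long, about 0.13 kg, lying on its side on the bare table left of the rack (centre 20 mm up). The point's x axis runs along the cylinder. It rolls away at a light push on one side, but stays between two fingers that close evenly across its diameter.
- rack: The roller rack, a fixed open wooden tray. Origin on the table under the middle of its bay; x points from its open mouth (roughly facing the robot) to its back wall, y to its left along the mouth, z up. Bay: x -75 to 75 mm, y -80 to 80 mm. Cheeks at both sides 12 mm thick, tops 55 mm above the table; back wall 12 mm thick, top 60 mm.
- rack_bay (a point): Middle of the bay's plywood floor surface, 30 mm above the table; axes as the rack's. The floor slopes down to the mouth by 6 degrees: 22 mm high at the mouth, 38 mm at the back, so with the gate open a roller rolls out.
- gate_knob (a point): Middle of the gate's knob: upright wooden peg 22 mm in diameter, 50 to 91 mm above the table (this point 72 mm), standing on the gate bar 17 mm from its left end. The gate is a pale wooden bar 184 mm long, 12 mm thick, 22 to 50 mm above the table, sliding along the rack's y at x -83 mm, in front of the mouth. It starts to the left, mouth open.
- gate (a joint): Travel of the gate in m: 0 is fully open (to the left, the rack's +y), 0.170 is fully shut (slid towards the rack's -y as far as it goes, knob at the rack's y = 75 mm). It slides stiffly, at about 2 N, and stays where it is left.
- bowl: Bystander: white glazed bowl, 116 mm across, 50 mm high; origin under its middle.
- mug: Bystander: dark mug, 76 mm across, 85 mm high; origin under its middle.
- dish: Bystander: white dish, 150 mm across, 18 mm high; origin under its middle.
- knife: Bystander: wooden-handled potter's knife lying flat, 187 mm long, 12 mm high; x along it to the blade.
- stamp: Bystander: upright wooden stamp, 26 x 26 mm, 38 mm high, standing left of the rack behind the gate's track; origin under its middle.
- lath: Bystander: flat wooden guide lath, 30 x 180 mm, 7 mm high, between the rack and the robot; y along it, origin under its middle.
- rack_rest (a point): Where the centre of the roller comes to rest against the shut gate: in the rack's frame x -57, y 0, z 44 mm; axes as the rack's, the roller then lying along y.
- track (a point): Point on top of the gate's fixed wooden track in line with the middle of the mouth: rack x -84, y 0, z 20 mm; axes as the rack's. The track is 18 mm wide and runs along the mouth and on to the left, from end stop to end stop (50 mm high, at rack y -102 and 275 mm).
Not all that is in view belongs to the job. What is meant by the part that bears roller_center is not grey, and is the smaller of those in its own colour.

How it is judged (in metres and radians):
On the way, in this order (a step that is already met when the one before it is completed fails the run):
1. the gate is slid fully across the mouth (to within 10 mm of its stop) (value of joint gate above 0.16 m), for 0.2 s.
2. the roller is lifted clear of the table (height (world z) of roller_center above 0.06 m), for 0.1 s.
3. the roller lies in the bay (x of roller_center in the frame of rack between -0.075 and 0.075 m and y of roller_center in the frame of rack between -0.03 and 0.03 m and z of roller_center in the frame of rack below 0.062 m), for 0.2 s.
At the end, for the whole second after the job is handed in: The gate is shut to within 10 mm of its stop, and the roller lies on the rack's floor against the gate (centre within about 10 mm of its resting place in x, between the cheeks, within 8 mm in height), parallel to the gate within 0.12 rad, at rest (value of joint gate above 0.16 m and x of roller_center in the frame of rack between -0.066 and -0.047 m and y of roller_center in the frame of rack between -0.03 and 0.03 m and z of roller_center in the frame of rack between 0.036 and 0.052 m and angle between the x axis of roller_center and the y axis of rack, either way round below 0.12 rad and linear speed of roller below 0.03 m/s); the robot touches nothing.
It fails at once if the roller is dropped or flung (faster than 0.8 m/s out of the fingers) (linear speed of roller above 0.8 m/s and contact force between roller and the fingers below 0.05 N).
It fails at once if a bystander is displaced by more than 30 mm (distance of any of bowl, mug, dish, knife, stamp, lath from where it was at the start of the episode above 0.03 m).
It also fails if it takes over 64 s, if anything falls off the work surface, if the arm or the gripper's body presses on something with over 40 N, if the wrist force passes 120 N, or if a joint passes its speed limit or range.

## Working session

There is one attempt and no reset: what is moved stays moved. The work goes in short steps, each a Python script; the robot and the scene stay as the last script left them, time stands still between calls to the robot, and variables do not carry over. Pictures are saved under pics/ and viewed, at most 10 in all, crops included, and the job is handed in when it is done.

```bash
ls; mkdir -p pics; cat > h.py <<'E'
from cell import robot, grip, kin, viewer
import numpy as np, cv2
def world(cam,p,info=None):
    i=info or viewer.camera_info(cam); return np.array(i["R"]).T@(np.array(p)-np.array(i["t"]))
def save(cam,f):
    im=viewer.read_camera(cam); cv2.imwrite(f,cv2.cvtColor(im,cv2.COLOR_RGB2BGR)); return im
def ray_z(cam,uv,z,info=None):
    i=info or viewer.camera_info(cam);K=np.array(i["camera_matrix"]);R=np.array(i["R"]);t=np.array(i["t"])
    uv=np.atleast_2d(np.array(uv,float))
    n=cv2.undistortPoints(uv[:,None],K,np.array([i["k1"],0,0,0.]))[:,0]
    d=np.c_[n,np.ones(len(n))]@R; c=-R.T@t
    return c+d*((z-c[2])/d[:,2])[:,None]
def proj(cam,X,info=None):
    i=info or viewer.camera_info(cam);R=np.array(i["R"])
    return cv2.projectPoints(np.atleast_2d(np.array(X,float)),cv2.Rodrigues(R)[0],np.array(i["t"],float),np.array(i["camera_matrix"]),np.array([i["k1"],0,0,0.]))[0][:,0]
E
python3 - <<'E'
from h import *
a=save("top","pics/top.png")
for n in ["roller_center","rack","gate_knob","rack_bay","rack_rest","track","stamp","bowl","mug","dish","knife","lath"]:
    for d in viewer.pinpoint(n,"top"):
        if d["confidence"]>.2: print(n,round(d["confidence"],2),world("top",d["at"]).round(1),proj("top",world("top",d["at"])).round())
print(robot.observe())
E
```

```text
pics
roller_center 0.82 [489.7 243.1  17.1] [[179. 198.]]
roller_center 0.82 [625.  372.4  19.5] [[142. 159.]]
roller_center 0.57 [322.2 370.5  31.7] [[137. 250.]]
roller_center 0.56 [655.4 -10.9  -2.1] [[255. 151.]]
rack 0.65 [ 594.9 -145.4    0. ] [[294. 169.]]
gate_knob 0.49 [503.7  77.8  68.7] [[227. 192.]]
rack_bay 0.93 [ 593.  -141.7   24. ] [[294. 168.]]
rack_bay 0.55 [ 513.  -147.3   16.6] [[295. 192.]]
rack_rest 0.91 [ 540.4 -145.3   45.8] [[296. 182.]]
track 0.79 [ 510.2 -148.3   20.2] [[296. 192.]]
track 0.44 [ 374.3 -317.3    2.3] [[346. 233.]]
stamp 0.53 [655.6  -6.3  -3.2] [[254. 151.]]
bowl 0.91 [699.7 203.3  -4.9] [[194. 139.]]
mug 0.56 [ 658.6 -455.5    2.3] [[384. 150.]]
dish 0.61 [ 377.2 -321.4   -1.2] [[347. 232.]]
knife 0.71 [569.1 493.2   0.9] [[107. 176.]]
lath 0.86 [397.9 -17.8  -2. ] [[257. 226.]]
{'t': 0.65, 'joints': array([-1.2910027 ,  0.46747542, -0.01161025,  1.60269179,  0.00598122,
        1.07140158, -0.05629531]), 'joint_velocities': array([-0.00067922, -0.00099215,  0.0007705 ,  0.00018825,  0.00068063,
       -0.00045319, -0.00035364]), 'joint_torque': array([ 1.03918836e-03, -5.20201027e+01, -1.18760663e-02, -2.43974894e+01,
       -5.65932831e-02,  1.15406601e-02,  4.82930466e-05]), 'tcp_pos': array([206.22496046, 616.43139256, 214.6117273 ]), 'tcp_rot': array([5.04943752e-01, 3.10072230e+00, 8.81567758e-05]), 'contact_force': array([-0.06383482,  0.49422785,  1.1189135 ]), 'wrist_torque': array([-0.01495391, -0.05100773,  0.03810455]), 'grip_force': 0.0, 'grip_width': 0.9976149446817876}
```

View pics/top.png

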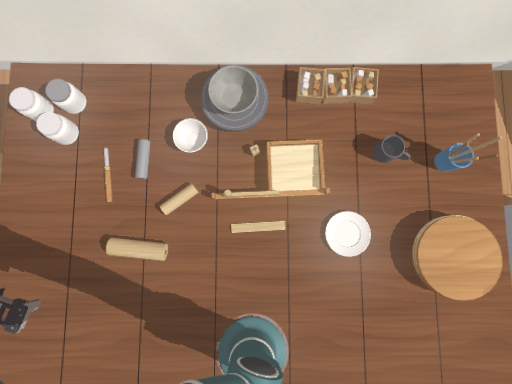

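Three candidates for the roller are in view: the grey cylinder at (142,159), the large pale roller at (137,250), and the small pale roller at (179,198). The small pale one fits, because it isn't grey and is the smaller of the two in its colour. I'll confirm with a crop.

```bash
python3 - <<'E'
from h import *
im=cv2.imread("pics/top.png")
cv2.imwrite("pics/crop.png",cv2.resize(im[120:270,110:340],(797,520),interpolation=cv2.INTER_CUBIC))
viewer.read_camera("top")
for d in viewer.silhouettes("roller_center","top"):
    m=d["mask"]; v,u=np.nonzero(m)
    P=ray_z("top",np.c_[u,v],20)[:,:2].astype(np.float32)
    print(round(d["confidence"],2),m.sum(),u.mean().round(),v.mean().round(),cv2.minAreaRect(P))
for n in ["rack","gate_knob","gate"]:
  for d in viewer.silhouettes(n,"top"):
    v,u=np.nonzero(d["mask"]); P=ray_z("top",np.c_[u,v],50)[:,:2].astype(np.float32)
    print(n,round(d["confidence"],2),len(u),u.min(),u.max(),v.min(),v.max(),cv2.minAreaRect(P))
E
```

```text
0.77 436 178.0 199.0 ((486.4111633300781, 244.42514038085938), (40.42888641357422, 128.5166015625), 36.0711555480957)
0.69 1147 136.0 249.0 ((325.10455322265625, 377.4253845214844), (203.29443359375, 62.576805114746094), 83.7931900024414)
0.6 432 143.0 158.0 ((624.031982421875, 368.7677001953125), (40.5124626159668, 131.0529327392578), 89.26011657714844)
rack 0.59 3602 211 328 139 199 ((585.194580078125, -55.98304748535156), (192.55845642089844, 383.1214599609375), 1.962433099746704)
rack 0.44 500 231 284 221 232 ((395.2430114746094, -19.299766540527344), (31.98917007446289, 172.22775268554688), 1.7415467500686646)
gate_knob 0.83 234 223 277 190 196 ((504.0873107910156, 5.272613525390625), (176.61123657226562, 19.75010871887207), 89.97962951660156)
gate 0.8 344 223 278 190 198 ((500.81756591796875, 3.648345947265625), (179.86080932617188, 26.319103240966797), 89.99093627929688)
gate 0.73 477 160 196 184 214 ((483.6686706542969, 239.24220275878906), (39.450626373291016, 130.79148864746094), 36.41175842285156)
```

View pics/crop.png

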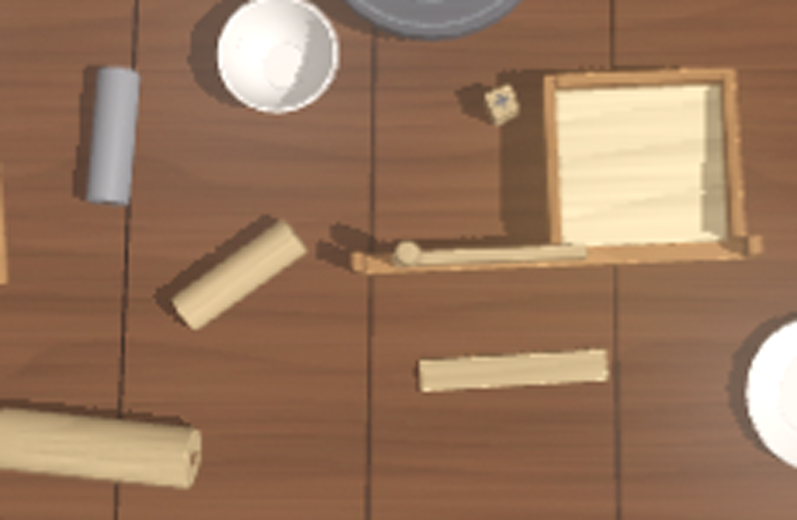

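The crop confirms the target. The small pale roller at crop (240,273) measures 40 x 129 mm, while the grey one and the 200 x 60 mm one don't match. The gate bar with its knob is at crop (407,252), and the mouth is on the robot's side. Next I'll shut the gate.

```bash
cat >> h.py <<'E'
def down(yaw):  # tool down, closing line (tool y) at world angle yaw
    y=np.array([np.cos(yaw),np.sin(yaw),0]); z=np.array([0,0,-1.])
    return cv2.Rodrigues(np.c_[np.cross(y,z),y,z])[0][:,0]
RY=np.radians(1.96); RO=np.array([594.,-144.,0])
def rk(x,y,z): c,s=np.cos(RY),np.sin(RY); return RO+[c*x-s*y,s*x+c*y,z]
E
python3 - <<'E'
from h import *
o=down(RY+np.pi/2)
robot.movep([504,78,170],o)
i=viewer.camera_info("wrist"); save("wrist","pics/w1.png")
for n in ["gate_knob","rack_bay","track","rack","roller_center"]:
  for d in viewer.pinpoint(n,"wrist"): print(n,round(d["confidence"],2),world("wrist",d["at"],i).round(1))
print(robot.observe()["t"],robot.observe()["tcp_pos"])
E
```

```text
gate_knob 0.84 [503.7  75.8  73.5]
rack_bay 0.62 [ 595.8 -142.7   29.1]
track 0.96 [ 510.7 -144.8   20.9]
rack 0.85 [ 5.931e+02 -1.397e+02 -3.000e-01]
roller_center 0.74 [492.6 245.1  19.7]
3.4083 [503.98754295  78.37463271 169.97928072]
```

View pics/w1.png

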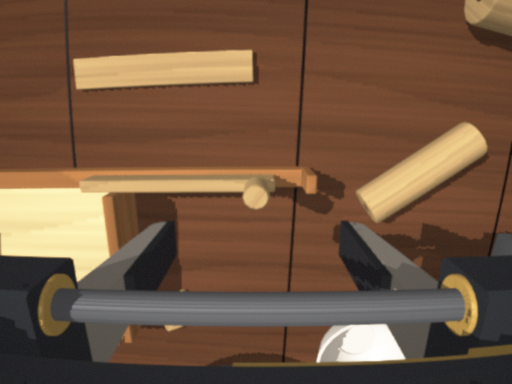

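The wrist view shows the knob at (257,193), between the open fingers and clear of them. The roller is at (422,172) and the lath at (165,68). The measurements agree, so I'll descend, grip the knob and slide it.

```bash
python3 - <<'E'
from h import *
k=np.array([503.8,77,0])
robot.servo_line(k+[0,0,61],feed=100)
grip(0.12,8)
o=robot.observe(); p0=np.array(o["tcp_pos"]); print(p0,o["grip_width"],o["grip_force"],o["contact_force"])
d=np.array([np.sin(RY),-np.cos(RY),0])
f0=np.array(o["contact_force"])
def go(s,feed):
    robot.servo_line(p0+d*s,feed=feed); o=robot.observe(); f=np.array(o["contact_force"])-f0
    print(s,np.array(o["tcp_pos"]).round(1),f.round(1),round(o["grip_width"],3)); return f
go(70,90);go(130,90)
for s in range(136,176,4):
    if go(s,40)@-d>9: break
print(robot.observe()["t"])
E
```

```text
[503.81342812  77.11294585  60.99472748] 0.23681160018135866 7.999986990689649 [-0.65326434  0.69952557 -0.53581818]
70 [506.5   6.4  61. ] [ 3.3 -2.5 -2.1] 0.237
130 [508.7 -53.5  61.1] [ 4.9 -2.3 -3.9] 0.238
136 [508.9 -58.4  61.1] [ 5.   0.1 -3.4] 0.235
140 [509.1 -62.2  61.1] [ 5.4  0.7 -4. ] 0.237
144 [509.2 -66.2  61.1] [ 4.8 -0.2 -3.6] 0.236
148 [509.3 -70.2  61.1] [ 5.8 -1.2 -4.3] 0.234
152 [509.3 -71.5  61. ] [ 5.7  5.8 -2.2] 0.234
156 [509.4 -71.6  61. ] [ 5.5 15.2 -0.8] 0.236
9.0
```

The gate met its stop at knob y = -71.6 mm, against a predicted -71.9 mm. I'll release it and fetch the roller.

```bash
python3 - <<'E'
from h import *
p=np.array(robot.observe()["tcp_pos"])
robot.servo_line([509.3,-71.0,61],feed=20)
grip(0.8); robot.servo_line([509,-71,150],feed=150)
yaw=np.radians(36.2)
robot.movep([491,244.5,150],down(yaw)); grip(1.0)
robot.servo_line([491,244.5,8],feed=110)
grip(0.3,15)
o=robot.observe(); print(o["grip_width"]*92,o["grip_force"],o["tcp_pos"],o["contact_force"])
robot.servo_line([491,244.5,140],feed=90)
o=robot.observe(); print(o["t"],o["grip_width"]*92,o["grip_force"],o["contact_force"],o["joints"].round(2))
i=viewer.camera_info("wrist"); save("wrist","pics/w2.png")
print(world("wrist",viewer.pinpoint("roller_center","wrist")[0]["at"],i))
viewer.read_camera("top")
for d in viewer.pinpoint("gate_knob","top")[:2]: print(d["confidence"],world("top",d["at"]))
E
```

```text
39.72461054582816 14.999997764825821 [490.93920839 244.44175729   7.96373605] [ 0.29980222 -0.45391123 -0.21214198]
16.875 39.25431728473801 14.99986320734024 [-0.03179314 -0.61762011 -1.44290732] [-0.83  0.4   0.38  1.94 -0.2   0.84  0.29]
[623.26697893 373.08612791  22.05785535]
0.78 [507.90259877 -69.55051282  68.24070086]
```

View pics/w2.png

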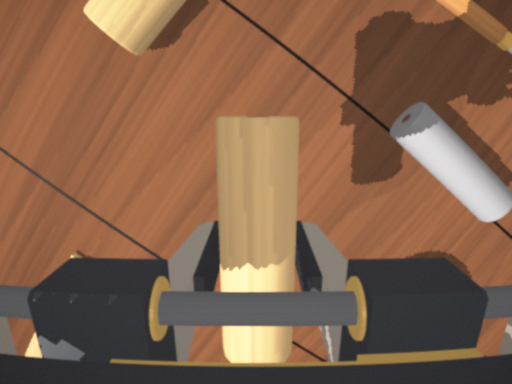

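The roller is held squarely between the pads, spanning about (217-298, 117-360), and the wrist shows its weight at 1.4 N. I'll place it in the bay 37 mm behind its rest position, so the gate-side finger clears the gate bar.

```bash
python3 - <<'E'
from h import *
RY=np.radians(2.1)
robot.movep(rk(-20,0,140),down(RY))
robot.servo_line(rk(-20,0,46),feed=90); robot.hold(0.2)
f0=robot.observe()["contact_force"][2]
for z in np.arange(43,30,-1.5):
    robot.servo_line(rk(-20,0,z),feed=15); f=robot.observe()["contact_force"][2]-f0
    print(z,round(f,1))
    if f>1.5: break
o=robot.observe(); print(o["t"],o["tcp_pos"],o["grip_width"]*92)
save("wrist","pics/w3.png")
E
```

```text
43.0 -0.7
41.5 -0.0
40.0 -1.0
38.5 -0.8
37.0 -0.2
35.5 4.9
21.5417 [ 574.2787405  -144.77280548   35.90470629] 39.6111087379844
```

View pics/w3.png

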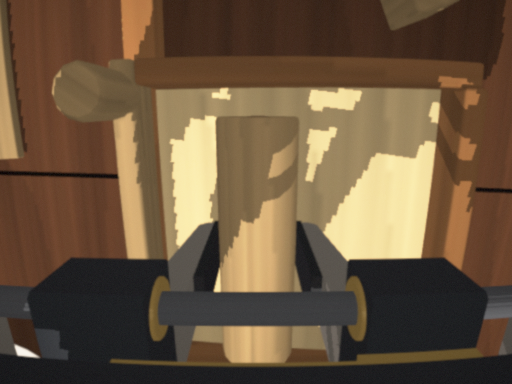

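The roller touched the floor at the predicted height. It lies parallel to the gate between the cheeks, and the gate-side finger is clear of the bar. I'll open a little, carry it towards the gate, and lift out slowly.

```bash
python3 - <<'E'
from h import *
for w in (44,48,52,56): grip(w/92,5)
robot.hold(0.3)
robot.servo_line(rk(-24,0,37),feed=10)
robot.servo_line(rk(-24,0,75),feed=25)
robot.servo_line(rk(-10,0,230),feed=150)
robot.hold(1.0)
i=viewer.camera_info("wrist"); save("wrist","pics/w4.png")
c,s=np.cos(RY),np.sin(RY)
for d in viewer.pinpoint("roller_center","wrist"):
    q=world("wrist",d["at"],i)-RO; print(d["confidence"],q[0]*c+q[1]*s,-q[0]*s+q[1]*c,q[2])
print(robot.observe()["t"])
E
```

```text
0.81 -57.08834085628177 2.5528989815761554 44.55537004592873
27.5333
```

View pics/w4.png

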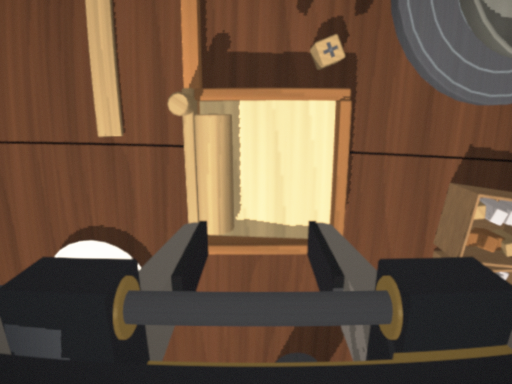

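The roller, about (196-237, 115-235), lies flat against the shut gate. It measures (-57, 3, 45) mm in the rack frame against a target of (-57, 0, 44) mm. The gripper is clear, so I'm handing in.

```bash
python3 -c "
from h import *
print(robot.job_done())"
```

```text
the job is handed in; nothing more can be done
None
```

I shut the gate to its stop, set the roller down at rest against it, let go with the gripper clear, and handed the job in at about 27.5 s of the 64 s allowed; the hand-in returned no verdict.

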